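# Put three mixed-up bench tools back on their colour-coded mats

## Task

The screwdriver, pliers and spanner lie on one another's mats: swap them round, first parking one on the empty grey mat, so that in the end each tool lies centred and lengthways (either way round) on the mat of its own handle colour and the grey mat is empty again. Set the tools down rather than dropping them, and leave the spray can, tape roll and hex-key stand where they are.

Things in the scene. Friction and masses are not known exactly. Their poses are not given: they have to be found in the camera images.
- screwdriver: Screwdriver with a green and black handle and a thin steel shaft. Lies along its own x axis, handle to -x, blade to +x; 170 mm long in x, from -85 to +85 mm. Origin: middle of its length, on the underside, z up. Handle: octagonal, 28 mm across flats (wide and high), x from -85 to +20 mm; shaft 6.4 mm thick. Grip across the handle about x = -20 mm. About 0.13 kg.
- pliers: Pliers with two red handles and a steel head. Lies along its own x axis, handles to -x, jaws to +x; 170 mm long in x, from -85 to +85 mm. Origin: middle of its length, on the underside, z up. 14 mm thick throughout. Steel joint block 28 mm wide, x from +8 to +48 mm; the handles spread to about 58 mm wide at the rear end. Grip across the joint block at x = +26 mm. About 0.2 kg.
- spanner: Open-ended steel spanner with a blue grip. Lies along its own x axis, blue grip to -x, steel jaw to +x; 170 mm long in x, from -85 to +85 mm. Origin: middle of its length, on the underside, z up. 12 mm thick throughout. Blue grip 20 mm wide, x from -85 to +30 mm; jaw 44 mm wide. Grip across the blue grip at x = +10 mm. About 0.2 kg.
- mat_green: Green mat, home of the green screwdriver. Fixed flat mat, 200 x 100 x 8 mm (long side along its x), with a cream field in the middle and a broad green border. Origin: centre of the underside; top at z = 8 mm; yaw varies.
- mat_red: Red mat, home of the red pliers. Fixed flat mat, 200 x 100 x 8 mm (long side along its x), with a cream field in the middle and a broad red border. Origin: centre of the underside; top at z = 8 mm; yaw varies.
- mat_blue: Blue mat, home of the blue spanner. Fixed flat mat, 200 x 100 x 8 mm (long side along its x), with a cream field in the middle and a broad blue border. Origin: centre of the underside; top at z = 8 mm; yaw varies.
- mat_spare: Grey mat, the spare one, empty at the start. Fixed flat mat, 200 x 100 x 8 mm (long side along its x), with a cream field in the middle and a broad dark grey border. Origin: centre of the underside; top at z = 8 mm; yaw varies.
- spray_can: Bystander: upright spray can with red cap, 60 mm diameter, 170 mm high. Origin: centre of the base. Not to be disturbed.
- tape_roll: Bystander: roll of beige tape lying flat, 90 mm diameter, 22 mm high. Origin: centre of the underside. Not to be disturbed.
- hexkey_stand: Bystander: red block with five hex keys standing in it, 70 x 110 mm, 35 mm high, keys up to 90 mm high. Origin: centre of the underside. Not to be disturbed.
There are look-alikes about, which are no part of the job. What is shaped like the spanner but turquoise is not meant.

How it is judged:
By the outcome, as a careful person would: the job done as asked, in the order asked, and still so for the second after the job is handed in, with the robot touching nothing.
It also fails if it takes over 106 s, if anything falls off the work surface, if the arm or the gripper's body presses on something with over 40 N, if the wrist force passes 120 N, or if a joint passes its speed limit or range.

## Robot

A 6-joint arm with a two-finger parallel gripper is mounted at the origin on the work surface. World frame = base frame: x ahead of the robot, y to its left, z up, the work surface at z = 0. Lengths are in m, angles in rad, forces in N, time in s.
With the tool pointing down it reaches from about 0.25 to 0.85 m from the base axis. Payload 12.5 kg.
Tool frame: the origin (TCP) lies at the very end of the fingers, on their centre line; the grasp point (between the pads) lies 19 mm behind it; y points along the fingers, x is the direction in which the jaws open and shut, and the axes are right-handed (so a half turn about y gives the same grasp; the last joint's range is limited). The gripper opens to 93 mm and grips with 3 to 60 N. Pads are 15 mm wide; open, the fingers measure 128 mm over their backs; the gripper's body (75 mm by 188 mm) begins 65 mm behind the grasp point.
Start: joints at [1.083, 0.351, 1.652, -0, 1.139, -0.085], TCP at [0.216, 0.506, 0.219] pointing down, gripper open.
Joint ranges: [-2.75, 2.75], [-0.79, 2.1], [0.01, 2.65], [-1.57, 4.71], [0.07, 3.14], [-2.87, 2.87]. Speed limits (rad/s): [2.22, 2.22, 2.79, 3.14, 3.14, 3.14].

## Interface

Orientations are given as a unit quaternion [x, y, z, w].
In Python, from station import sensors, camera, camera_model, hand_in, masks_of gives the robot as it stands.
- The arm moves only by the shell command python3 -m creep 'ROWS' [OPENING] [FORCE]. ROWS is JSON, a list of rows, each a list of 4 numbers: the shift along the world's x, y, z in m, then the turn about the world's z in rad. A call has exactly 8 rows; each row shifts and turns the commanded pose from where the row before left it; what a row does not reach is not made up. A row lasts 1/10 s, in which the tool goes at most 50 mm and 8.59 degrees, less where a joint would pass 70% of its speed; a pose out of reach is approached as far as the arm can. A call with a gripper value outside its range is refused whole. OPENING is the closure, from -1 (fully open) to 1 (shut), set as the call begins (- or left out, the last holds). The fingers move at their own pace and stop on an object; FORCE is the grip in N (left out, the last holds). Time passes only in rows, so rows that do not move let the fingers close, or fill a call up. It gives the time, the measured TCP pose, the force and the opening at its end, in the units of the state.
- sensors.observe(): the state, without advancing time (a new reading comes with each control period).
- camera(name): name is "scene" or "top" or "wrist"; returns the picture (480x640x3 uint8, red, green, blue); there is no depth.
- camera_model(name): a dict with "mtx" (3x3 intrinsics, pixels), "R" (3x3) and "t" (3): a world point X has camera coordinates R X + t. Camera axes: x right, y down, z forward; pixel columns grow to the right and rows downward; lengths in m; the calibration is good to about 2 mm. The wrist camera is an equidistant fisheye: a pixel r from the principal point sees the ray r / f radians off the axis. A picture is of the moment at which its call begins: read the wrist's pose just before it. camera_model takes no time and is no camera call; for the wrist camera it gives the pose at the moment of the call.
- hand_in(): hands the job in, once; it reports no verdict.
Trained networks look in the newest picture that a camera, given by its name, has taken for a name from the list of things; names that differ only in an ending like _2 or _b are one class to them, and where a whole thing is asked for, a point or a joint stands for the part that bears it (a point fixed in the world has none). Each returns a list of dicts, best first, with "score" (0 to 1); they miss things now and then, are a little off and sometimes report something else, mostly with a low value. They report only what shows in the picture. A call takes as long as a camera call. They do not tell look-alikes from the thing itself.
- masks_of(target, camera): "region" (480x640 bool, what is visible of it) and "extent" ([centre column, centre row, width, height] in pixels, round what is visible of it).
The state is a dict: "clock": time; "q": joint angles; "qd": joint speeds; "tau": joint torques, N m; "tool_pos": TCP position; "tcp_rot": TCP orientation; "ft_force": force on the tool from outside, world axes, zero at the start; "moment": the same for the moment, N m; "width": finger opening in m.
Only numpy, scipy, OpenCV 4.12 (cv2) and the standard library are available. Lean on these libraries where they do the work, as an engineer would, in place of code of your own. Each camera call takes 0.05 s, during which the arm holds its last target. There are 200 camera calls.

## Working session

There is one attempt and no reset: what is moved stays moved. The work goes in short steps, Python scripts to look and compute and a shell command to move; the robot and the scene stay as the last step left them, time stands still between calls to the robot, and variables do not carry over. Pictures are saved under pics/ and viewed, about 12 in all and at most 16, crops included, and the job is handed in when it is done.

```bash
ls; mkdir -p pics; python3 - <<'E'
from station import sensors,camera,camera_model
import cv2
for n in("scene","top"):
    im=camera(n);cv2.imwrite(f"pics/{n}0.png",im[:,:,::-1])
    print(n,camera_model(n))
print(sensors.observe())
E
```

```text
pics
scene {'mtx': array([[441.14272719,   0.        , 315.35760716],
       [  0.        , 441.14272719, 238.46161819],
       [  0.        ,   0.        ,   1.        ]]), 'R': array([[-0.30892661,  0.95107401,  0.00475113],
       [ 0.7526718 ,  0.24752961, -0.61009364],
       [-0.58142025, -0.18489812, -0.79231507]]), 't': array([ 0.21121397, -0.45166162,  1.62134698])}
top {'mtx': array([[438.12187915,   0.        , 316.04910811],
       [  0.        , 438.12187915, 231.22457888],
       [  0.        ,   0.        ,   1.        ]]), 'R': array([[ 0.02824022, -0.99944124,  0.01788006],
       [-0.99436969, -0.02991556, -0.1016562 ],
       [ 0.10213429, -0.01490859, -0.9946589 ]]), 't': array([-0.0274333 ,  0.61824131,  1.10929452])}
{'clock': 0.1, 'q': array([ 1.08339665e+00,  3.51173121e-01,  1.65234513e+00, -1.65263775e-05,
        1.13908430e+00, -8.46057207e-02]), 'qd': array([-8.20635291e-05, -4.60826621e-04, -7.03106624e-04, -1.08299262e-03,
        1.21337995e-04, -2.81730487e-04]), 'tau': array([ 9.25858149e-04, -4.98016441e+01, -2.85706115e+01,  7.00432202e-02,
        2.39421363e-02, -4.36218647e-05]), 'tool_pos': array([0.21543698, 0.50572457, 0.21816601]), 'tcp_rot': array([ 0.5900874,  0.389566 , -0.3901878, -0.5897361]), 'ft_force': array([ 0.30515099, -0.00495008,  0.42958335]), 'moment': array([ 0.07628636, -0.00598678, -0.03160199]), 'width': 0.09249205643059591}
```

View pics/top0.png

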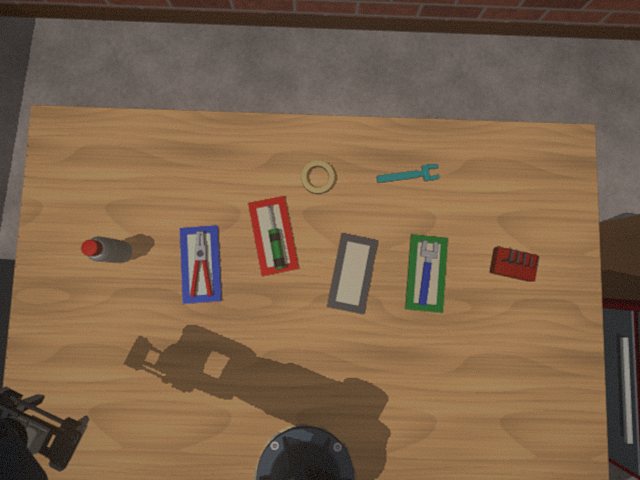

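View pics/scene0.png

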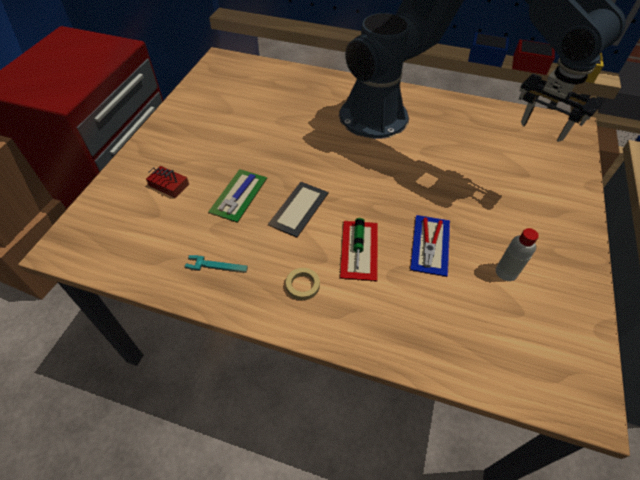

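The top view shows the blue mat with the pliers (200,265), the red mat with the screwdriver (273,236), the empty grey mat (353,273) and the green mat with the spanner (427,273). Possible mix-ups for the spanner are the blue-gripped tool on the green mat at (427,273), which is the real one, and the turquoise tool at (408,174), which is a decoy on the bare table. The spray can is at (105,250), the tape at (318,177) and the hex stand at (515,264).

```bash
cat > h.py <<'E'
import numpy as np,cv2
from station import sensors,camera,camera_model,masks_of
def plane(cam,px,z,m=None):
    m=m or camera_model(cam);px=np.atleast_2d(px).astype(float)
    K=m["mtx"]
    d=(px-K[:2,2])/[K[0,0],K[1,1]]
    if cam=="wrist":
        r=np.linalg.norm(d,axis=1,keepdims=True)+1e-12
        d=np.c_[d/r*np.sin(r),np.cos(r)]
    else: d=np.c_[d,np.ones(len(d))]
    w=d@m["R"]; c=-m["R"].T@m["t"]
    s=(z-c[2])/w[:,2]
    return c+w*s[:,None]
def find(cam,name,z,near=None,m=None):
    out=[]
    for r in masks_of(name,cam):
        if r["score"]<.3: continue
        v,u=np.nonzero(r["region"])
        if len(u)<20: continue
        P=plane(cam,np.c_[u,v],z,m)[:,:2]
        (c,s,a)=cv2.minAreaRect((P*1000).astype(np.float32))
        if s[0]<s[1]: s=s[::-1];a+=90
        a=(a+90)%180-90
        out.append((round(r["score"],2),np.round(c,1),np.round(s,1),round(a,1),np.round(P.mean(0)*1000,1)))
    return out
E
python3 - <<'E'
from h import *
for cam in("top","scene"):
    camera(cam)
    for n,z in (("mat_green",.008),("mat_red",.008),("mat_blue",.008),("mat_spare",.008),("screwdriver",.022),("pliers",.02),("spanner",.018),("spray_can",.0),("tape_roll",.022),("hexkey_stand",.035)):
        for r in find(cam,n,z): print(cam,n,*r)
im=camera("top")
cv2.imwrite("pics/crop.png",cv2.resize(im[150:330,160:460],None,fx=2.6,fy=2.6,interpolation=cv2.INTER_CUBIC)[:,:,::-1])
E
```

```text
top mat_green 0.87 [ 519.3 -305.6] [199.4 101.2] -4.1 [ 516.5 -305.7]
top mat_green 0.54 [766.9  -9.6] [90.5 89. ] 1.8 [768.5 -11. ]
top mat_green 0.41 [604.6 104. ] [199.1  98.9] 12.7 [610.7 106.2]
top mat_red 0.9 [606.7 104. ] [205.6 104.4] 12.6 [610.5 106.1]
top mat_blue 0.56 [525.4 290. ] [200.2 103.9] 5.7 [521.9 290.1]
top mat_spare 0.87 [ 513.1 -109.6] [202.2 103. ] -9.4 [ 513.1 -109.2]
top screwdriver 0.86 [587.   96.1] [141.6  29.1] 13.0 [571.9  92.2]
top screwdriver 0.74 [554.5 531. ] [132.2  63.1] 83.5 [554.6 529.9]
top pliers 0.87 [527.9 288. ] [167.7  54.1] 4.7 [525.1 288. ]
top spanner 0.97 [ 518.5 -308.7] [162.5  42.6] -2.2 [ 522.1 -303. ]
top spanner 0.66 [605.7 102.5] [197.   99.4] 13.0 [610.1 104.5]
top spanner 0.56 [ 776.5 -251.4] [166.6  43.4] -78.6 [ 780.8 -260.7]
top spray_can 0.62 [555.6 543.4] [134.3  67.6] 81.7 [555.8 542. ]
top tape_roll 0.8 [766.4 -10.7] [89.4 85.2] 1.8 [764.7 -11.5]
top hexkey_stand 0.57 [ 548.3 -525.4] [128.2  76.9] 77.6 [ 547.2 -526.9]
scene mat_green 0.72 [ 524.4 -302.1] [204.4 103.8] -4.6 [ 530.9 -302.1]
scene mat_red 0.78 [610.9 107.3] [203.1  97.1] 13.1 [624.1 111.6]
scene mat_blue 0.63 [530.7 294.5] [205.1 100.1] 5.4 [540.3 295.5]
scene mat_spare 0.77 [ 519.6 -108.3] [205.9 104.1] -9.5 [ 523.9 -107.9]
scene screwdriver 0.81 [599.8  99.7] [173.   30.6] 15.0 [584.1  95.6]
scene pliers 0.82 [533.8 282.5] [174.3  52.4] -0.9 [538.1 288.5]
scene spanner 0.94 [ 525.8 -294.8] [169.6  49.1] -10.3 [ 534.6 -300.4]
scene spanner 0.71 [ 785.6 -247.8] [170.5  44.3] -77.0 [ 790.9 -250.6]
scene spray_can 0.89 [477.9 535.9] [219.3  67.4] -18.8 [484.3 532.7]
scene tape_roll 0.93 [775.1  -6.1] [94.9 81.9] 18.2 [774.9  -5.9]
scene hexkey_stand 0.69 [ 562.  -524.8] [144.6  89.5] 79.3 [ 563.6 -520. ]
```

View pics/crop.png

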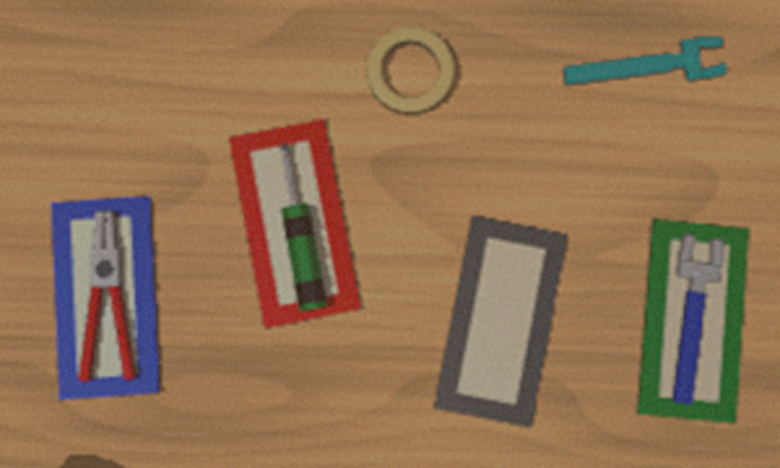

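```bash
cat >> h.py <<'E'
from scipy.spatial.transform import Rotation as Ro
def state():
    s=sensors.observe();R=Ro.from_quat(s["tcp_rot"]).as_matrix()
    # yaw of axis perpendicular to jaws, mod 180
    a=np.degrees(np.arctan2(R[1,0],R[0,0]))
    print("t",round(s["clock"],2),"tcp",np.round(s["tool_pos"]*1000,1),"jaw yaw",round(a,2),"-> across-axis",round((a+90+90)%180-90,2),"down",np.round(R[:,1],3),"F",np.round(s["ft_force"],1),"w",round(s["width"]*1000,1),"j6",round(s["q"][5],2))
    return s
E
python3 - <<'E'
from h import *
state();m=camera_model("wrist");print(-m["R"].T@m["t"],m)
E
```

```text
t 1.25 tcp [215.6 506.  218.6] jaw yaw 66.92 -> across-axis -23.08 down [-0. -0. -1.] F [-0.6 -0.2 -0.1] w 93.1 j6 -0.08
[0.15601389 0.53196549 0.38507603] {'mtx': array([[371.64829954,   0.        , 318.92868917],
       [  0.        , 371.64829954, 234.74413124],
       [  0.        ,   0.        ,   1.        ]]), 'R': array([[ 0.39241708,  0.91978683,  0.00101027],
       [ 0.89298605, -0.38124557,  0.23922318],
       [ 0.22041949, -0.09297311, -0.97096408]]), 't': array([-0.5509064 , -0.02862785,  0.38896498])}
```

```bash
python3 -m creep '[[0.0284,-0.0182,0,0.041],[0.0284,-0.0182,0,0.041],[0.0284,-0.0182,0,0.041],[0.0284,-0.0182,0,0.041],[0.0284,-0.0182,0,0.041],[0.0284,-0.0182,0,0.041],[0.0284,-0.0182,0,0.041],[0.0284,-0.0182,0,0.041]]' -1 30
python3 -m creep '[[0.0284,-0.0182,0,0.041],[0.0284,-0.0182,0,0.041],[0.0284,-0.0182,0,0.041],[0.0284,-0.0182,0,0.041],[0,0,0,0],[0,0,0,0],[0,0,0,0],[0,0,0,0]]'
python3 - <<'E'
from h import *
state();m=camera_model("wrist");im=camera("wrist");cv2.imwrite("pics/w1.png",im[:,:,::-1])
for n,z in (("mat_blue",.008),("mat_red",.008),("pliers",.015),("pliers",.022)):
    for r in find("wrist",n,z,m=m): print(n,*r)
E
```

```text
clock: 2.05
tool_pos: [0.4439, 0.3595, 0.2187]
tcp_rot: [-0.518, -0.481, 0.481, 0.518]
ft_force: [0.6, 0.2, 0.3]
width: 0.093
clock: 2.85
tool_pos: [0.5556, 0.2883, 0.2188]
tcp_rot: [0.477, 0.522, -0.522, -0.477]
ft_force: [0.4, -0.3, 0.3]
width: 0.093
t 2.85 tcp [555.6 288.3 218.8] jaw yaw 95.16 -> across-axis 5.16 down [-0.  0. -1.] F [ 0.4 -0.3  0.3] w 93.0 j6 -1.26
mat_blue 0.75 [528.9 292.9] [200.4 102. ] 6.1 [525.9 293.6]
mat_red 0.68 [602.  104.2] [185.9 103.9] 12.4 [590.5 105.9]
pliers 0.84 [530.  281.9] [174.4  56.1] -1.9 [526.5 289.2]
pliers 0.84 [529.2 281.9] [171.1  55.1] -1.9 [525.8 289.1]
```

View pics/w1.png

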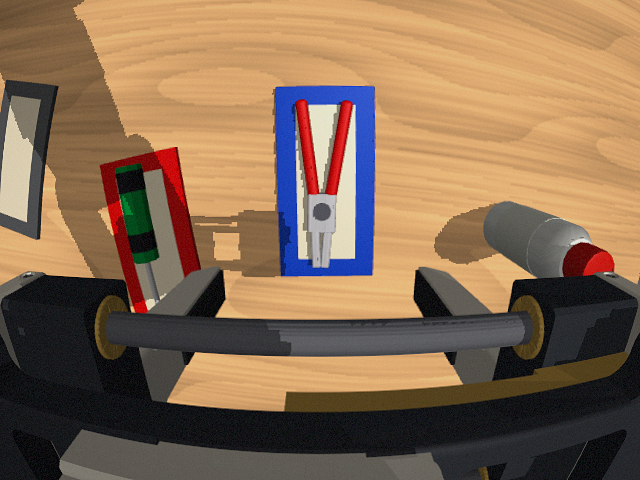

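The wrist view shows the blue mat at (325,180), the pliers' joint block at (321,213), the handle ends at (301,103) and (348,103), and the jaw tips at (320,267). The fingers are clear.

```bash
python3 - <<'E'
from h import *
m=camera_model("wrist")
P=plane("wrist",[(324,100),(320.5,268),(321.5,213),(309,213),(335,213)],.022,m)*1000
print(P.round(1));d=P[1]-P[0];print(np.linalg.norm(d),np.degrees(np.arctan2(d[1],d[0])),(P[0]+P[1])/2)
P=plane("wrist",[(275.5,86.5),(375,86.5),(373,275),(281,275.5)],.008,m)*1000
print(P.round(1),P.mean(0));d=P[2]+P[3]-P[1]-P[0];print(np.linalg.norm(d)/2,np.degrees(np.arctan2(d[1],d[0])))
E
```

```text
[[447.3 283.4  22. ]
 [615.9 295.2  22. ]
 [558.5 291.   22. ]
 [559.6 278.7  22. ]
 [557.3 304.4  22. ]]
169.04535415601217 4.004378262620237 [531.61613283 289.33035     22.        ]
[[435.4 233.7   8. ]
 [426.  333.4   8. ]
 [624.  353.3   8. ]
 [633.2 253.9   8. ]] [529.62381501 293.57062339   8.        ]
198.95354338356242 5.8009688596618965
```

```bash
python3 -m creep '[[0.002,0.003,-0.04,-0.02],[0,0,-0.045,0],[0,0,-0.045,0],[0,0,-0.045,0],[0,0,-0.02,0],[0,0,-0.012,0],[0,0,0,0],[0,0,0,0]]'
python3 -m creep '[[0,0,0,0],[0,0,0,0],[0,0,0,0],[0,0,0,0],[0,0,0,0],[0,0,0,0],[0,0,0,0],[0,0,0,0]]' 1 35
python3 -c "from h import *;state()"
```

```text
clock: 3.9
tool_pos: [0.5591, 0.2909, 0.0129]
tcp_rot: [0.483, 0.518, -0.516, -0.482]
ft_force: [0.6, 0.2, 1.4]
width: 0.0928
clock: 4.7
tool_pos: [0.5584, 0.2906, 0.0116]
tcp_rot: [0.482, 0.517, -0.517, -0.482]
ft_force: [0.1, -0.8, 0.2]
width: 0.0335
t 4.7 tcp [558.4 290.6  11.6] jaw yaw 93.96 -> across-axis 3.96 down [ 0. -0. -1.] F [ 0.1 -0.8  0.2] w 33.5 j6 -1.23
```

```bash
python3 -m creep '[[0,0,0,0],[0,0,0,0],[0,0,0,0],[0,0,0,0],[0,0,0.01,0],[0,0,0.02,0],[0,0,0.03,0],[0,0,0.04,0]]'
python3 -c "from h import *;state()"
```

```text
clock: 5.5
tool_pos: [0.5574, 0.2901, 0.1119]
tcp_rot: [-0.482, -0.516, 0.518, 0.483]
ft_force: [0.8, -0.1, -2.1]
width: 0.0276
t 5.5 tcp [557.4 290.1 111.9] jaw yaw 93.97 -> across-axis 3.97 down [-0.003 -0.001 -1.   ] F [ 0.8 -0.1 -2.1] w 27.6 j6 -1.23
```

```bash
python3 -m creep '[[-0.0016,-0.0403,0.005,-0.0234],[-0.0016,-0.0403,0.005,-0.0234],[-0.0016,-0.0403,0.005,-0.0234],[-0.0016,-0.0403,0.005,-0.0234],[-0.0016,-0.0403,0.005,-0.0234],[-0.0016,-0.0403,0.005,-0.0234],[-0.0016,-0.0403,0.005,-0.0234],[-0.0016,-0.0403,0.005,-0.0234]]'
python3 -m creep '[[-0.0016,-0.0403,0.005,-0.0234],[-0.0016,-0.0403,0.005,-0.0234],[0,0,0,0],[0,0,0,0],[0,0,0,0],[0,0,0,0],[0,0,0,0],[0,0,0,0]]'
python3 - <<'E'
from h import *
state();m=camera_model("wrist");im=camera("wrist");cv2.imwrite("pics/w2.png",im[:,:,::-1])
for n,z in (("mat_spare",.008),("mat_green",.008),("mat_red",.008),("spanner",.018),("screwdriver",.022)):
    for r in find("wrist",n,z,m=m): print(n,*r)
E
```

```text
clock: 6.3
tool_pos: [0.5452, -0.0334, 0.1525]
tcp_rot: [0.529, 0.47, -0.469, -0.529]
ft_force: [0.6, -0.2, -1.0]
width: 0.0274
clock: 7.1
tool_pos: [0.5424, -0.1118, 0.1616]
tcp_rot: [-0.539, -0.457, 0.457, 0.539]
ft_force: [-0.8, -0.1, -1.8]
width: 0.0279
t 7.1 tcp [ 542.4 -111.8  161.6] jaw yaw 80.61 -> across-axis -9.39 down [-0.  0. -1.] F [-0.8 -0.1 -1.8] w 27.9 j6 -1.69
mat_spare 0.84 [ 504.1 -106.8] [174.6 100.4] -9.9 [ 498.2 -108.1]
mat_green 0.88 [ 512.5 -303.7] [180.4 104.2] -3.5 [ 498.  -299.4]
mat_red 0.63 [604.8 102.4] [192.3 104.2] 12.9 [587.8  96.6]
spanner 0.81 [ 518.5 -295.3] [157.   46.9] -12.8 [ 513.3 -300.4]
screwdriver 0.77 [595.6  97.5] [156.2  35.6] 12.3 [577.4  93.3]
```

View pics/w2.png

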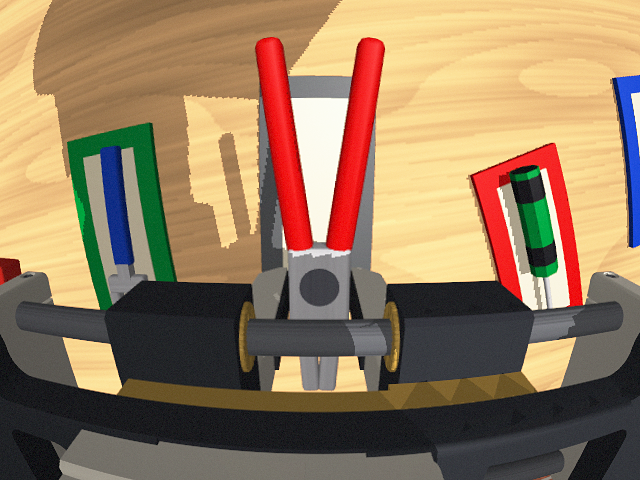

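```bash
python3 -m creep '[[0,-0.001,-0.04,0],[0,0,-0.045,0],[0,0,-0.035,0],[0,0,-0.015,0],[0,0,-0.007,0],[0,0,-0.005,0],[0,0,-0.002,0],[0,0,0,0]]'
python3 -c "from h import *;state()"
```

```text
clock: 8.2
tool_pos: [0.543, -0.1136, 0.0136]
tcp_rot: [0.54, 0.457, -0.457, -0.539]
ft_force: [-0.3, -0.5, -2.4]
width: 0.0275
t 8.2 tcp [ 543.  -113.6   13.6] jaw yaw 80.56 -> across-axis -9.44 down [ 0.002 -0.    -1.   ] F [-0.3 -0.5 -2.4] w 27.5 j6 -1.7
```

```bash
python3 -m creep '[[0,0,-0.001,0],[0,0,-0.0005,0],[0,0,0,0],[0,0,0,0],[0,0,0,0],[0,0,0,0],[0,0,0,0],[0,0,0,0]]'
python3 -m creep '[[0,0,0,0],[0,0,0,0],[0,0,0,0],[0,0,0,0],[0,0,0.01,0],[0,0,0.03,0],[0,0,0.045,0],[0,0,0.045,0]]' -1
python3 -c "from h import *;state()"
```

```text
clock: 9.0
tool_pos: [0.5427, -0.1135, 0.0116]
tcp_rot: [0.54, 0.457, -0.457, -0.539]
ft_force: [-0.8, 0.1, 5.9]
width: 0.0279
clock: 9.8
tool_pos: [0.5419, -0.1133, 0.1431]
tcp_rot: [-0.539, -0.457, 0.457, 0.54]
ft_force: [0.7, -0.7, -0.1]
width: 0.0869
t 9.8 tcp [ 541.9 -113.3  143.1] jaw yaw 80.56 -> across-axis -9.44 down [-0.001  0.    -1.   ] F [ 0.7 -0.7 -0.1] w 86.9 j6 -1.7
```

```bash
python3 -m creep '[[-0.002,-0.038,0.015,0.008],[-0.002,-0.038,0.015,0.008],[-0.002,-0.038,0.015,0.008],[-0.002,-0.038,0.015,0.008],[-0.002,-0.038,0.015,0.008],[0,0,0,0],[0,0,0,0],[0,0,0,0]]'
python3 - <<'E'
from h import *
state();m=camera_model("wrist");im=camera("wrist");cv2.imwrite("pics/w3.png",im[:,:,::-1])
for n,z in (("mat_green",.008),("mat_spare",.008),("spanner",.020),("pliers",.022)):
    for r in find("wrist",n,z,m=m): print(n,*r)
E
```

```text
clock: 10.6
tool_pos: [0.5322, -0.3024, 0.2159]
tcp_rot: [-0.53, -0.468, 0.468, 0.53]
ft_force: [0.2, 0.9, 0.3]
width: 0.0927
t 10.6 tcp [ 532.2 -302.4  215.9] jaw yaw 82.88 -> across-axis -7.12 down [-0.001  0.001 -1.   ] F [0.2 0.9 0.3] w 92.7 j6 -2.04
mat_green 0.82 [ 522.7 -306.2] [200.2 100.6] -4.2 [ 516.1 -306.1]
mat_spare 0.6 [ 516.8 -110. ] [202.4 104.9] -9.9 [ 515.1 -115.5]
spanner 0.79 [ 757.7 -203.1] [59.5 17. ] 85.4 [ 759.2 -199.8]
spanner 0.63 [ 523.9 -301.2] [170.1  44.4] -8.8 [ 528.4 -303.5]
pliers 0.97 [ 514.9 -111.6] [168.4  56.4] -9.8 [ 511.3 -111.3]
```

View pics/w3.png

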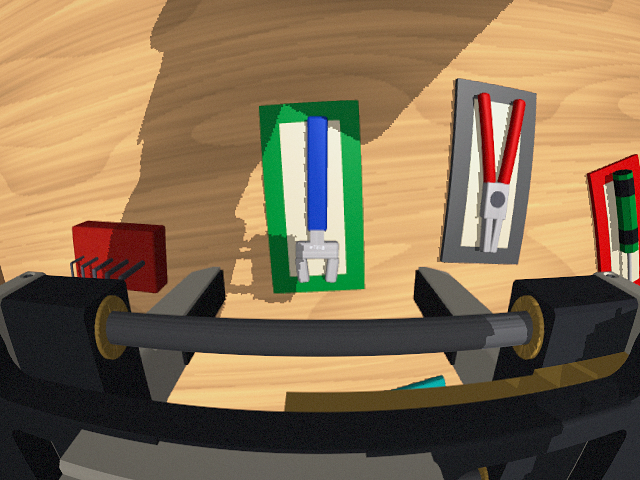

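The pliers lie centred on the grey mat at (490,170). The spanner is on the green mat, with its grip end at (317,116) and jaw tip at (318,281), and the decoy is only just visible at (425,385).

```bash
python3 - <<'E'
from h import *
m=camera_model("wrist")
P=plane("wrist",[(317.5,116.5),(318,281.5),(317.5,225),(318,248)],.020,m)*1000
print(P.round(1));d=P[1]-P[0];print(np.linalg.norm(d),np.degrees(np.arctan2(d[1],d[0])),(P[0]+P[1])/2,P[0]+d/np.linalg.norm(d)*95)
P=plane("wrist",[(260,106),(358.5,100),(364,289),(273.5,293)],.008,m)*1000
print(P.round(1),P.mean(0));d=P[2]+P[3]-P[1]-P[0];print(np.linalg.norm(d)/2,np.degrees(np.arctan2(d[1],d[0])))
E
```

```text
[[ 440.5 -291.9   20. ]
 [ 606.5 -312.2   20. ]
 [ 546.7 -305.2   20. ]
 [ 570.5 -307.7   20. ]]
167.30066151942736 -6.983229607627841 [ 523.49021225 -302.04847657   20.        ] [ 534.75568715 -303.42835598   20.        ]
[[ 420.8 -347.5    8. ]
 [ 427.4 -249.1    8. ]
 [ 626.3 -264.2    8. ]
 [ 618.7 -362.9    8. ]] [ 523.31290439 -305.9019975     8.        ]
199.02401008858266 -4.390398784654291
```

```bash
python3 -m creep '[[0.001,-0.001,-0.04,0],[0,0,-0.045,0],[0,0,-0.045,0],[0,0,-0.045,0],[0,0,-0.02,0],[0,0,-0.009,0],[0,0,-0.001,0],[0,0,0,0]]'
python3 -m creep '[[0,0,0,0],[0,0,0,0],[0,0,0,0],[0,0,0,0],[0,0,0,0],[0,0,0,0],[0,0,0,0],[0,0,0,0]]' 1 35
python3 -c "from h import *;state()"
python3 -m creep '[[0,0,0,0],[0,0,0,0],[0,0,0,0],[0,0,0,0],[0,0,0.01,0],[0,0,0.02,0],[0,0,0.03,0],[0,0,0.04,0]]'
python3 -c "from h import *;state()"
```

```text
clock: 11.65
tool_pos: [0.5341, -0.3047, 0.0123]
tcp_rot: [0.531, 0.468, -0.468, -0.53]
ft_force: [-0.2, -0.9, 0.5]
width: 0.0929
clock: 12.45
tool_pos: [0.5334, -0.3044, 0.0111]
tcp_rot: [-0.53, -0.468, 0.468, 0.53]
ft_force: [0.4, -0.5, 0.4]
width: 0.0337
t 12.45 tcp [ 533.4 -304.4   11.1] jaw yaw 82.85 -> across-axis -7.15 down [-0.  0. -1.] F [ 0.4 -0.5  0.4] w 33.7 j6 -2.04
clock: 13.25
tool_pos: [0.5325, -0.3039, 0.1115]
tcp_rot: [-0.529, -0.468, 0.468, 0.531]
ft_force: [0.8, -1.1, -2.5]
width: 0.0197
t 13.25 tcp [ 532.5 -303.9  111.5] jaw yaw 82.85 -> across-axis -7.15 down [-0.002  0.002 -1.   ] F [ 0.8 -1.1 -2.5] w 19.7 j6 -2.04
```

```bash
python3 -m creep '[[0.0004,0.0398,0.005,0.015],[0.0004,0.0398,0.005,0.015],[0.0004,0.0398,0.005,0.015],[0.0004,0.0398,0.005,0.015],[0.0004,0.0398,0.005,0.015],[0.0004,0.0398,0.005,0.015],[0.0004,0.0398,0.005,0.015],[0.0004,0.0398,0.005,0.015]]'
python3 -m creep '[[0.0004,0.0398,0.005,0.015],[0.0004,0.0398,0.005,0.015],[0.0004,0.0398,0,0.015],[0.0004,0.0398,0,0.015],[0.0004,0.0398,0,0.015],[0.0004,0.0398,0,0.015],[0.0004,0.0398,0,0.015],[0,0,0,0]]'
python3 -m creep '[[0,0,0,0],[0,0,0,0],[0,0,0,0],[0,0,0,0],[0,0,0,0],[0,0,0,0],[0,0,0,0],[0,0,0,0]]'
python3 - <<'E'
from h import *
s=state();m=camera_model("wrist");im=camera("wrist");cv2.imwrite("pics/w4.png",im[:,:,::-1])
for n,z in (("mat_blue",.008),("mat_red",.008),("screwdriver",.022),("spanner",.0085+s["tool_pos"][2])):
    for r in find("wrist",n,z,m=m): print(n,*r)
E
```

```text
clock: 14.05
tool_pos: [0.5363, 0.0156, 0.152]
tcp_rot: [0.501, 0.499, -0.499, -0.501]
ft_force: [0.8, 0.2, -0.6]
width: 0.0193
clock: 14.85
tool_pos: [0.5387, 0.2965, 0.1616]
tcp_rot: [0.473, 0.526, -0.525, -0.473]
ft_force: [0.2, -0.5, -1.4]
width: 0.0195
clock: 15.65
tool_pos: [0.5394, 0.2925, 0.1611]
tcp_rot: [-0.474, -0.524, 0.524, 0.474]
ft_force: [-0.2, 0.2, -1.7]
width: 0.0197
t 15.65 tcp [539.4 292.5 161.1] jaw yaw 95.74 -> across-axis 5.74 down [-0. -0. -1.] F [-0.2  0.2 -1.7] w 19.7 j6 -1.25
mat_blue 0.64 [510.  291.2] [161.3 100.2] 5.7 [505.5 291.4]
screwdriver 0.74 [583.3  93.7] [125.5  37.3] 12.0 [576.1  92.5]
spanner 0.85 [521.2 290.6] [153.9  36.1] 5.8 [508.  289.6]
```

View pics/w4.png

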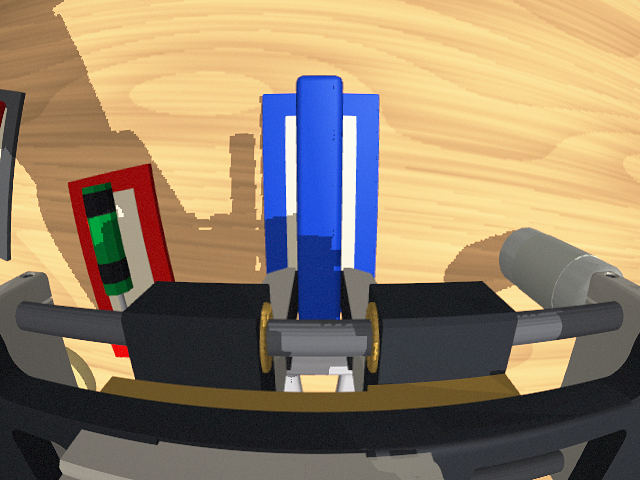

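The spanner is held over the blue mat. The mat's rear edge at (320,95) agrees with my estimate, so I can lower it.

```bash
python3 -m creep '[[0,0.001,-0.04,0],[0,0,-0.045,0],[0,0,-0.035,0],[0,0,-0.015,0],[0,0,-0.007,0],[0,0,-0.005,0],[0,0,-0.002,0],[0,0,0,0]]'
python3 -m creep '[[0,0,-0.0005,0],[0,0,-0.0005,0],[0,0,0,0],[0,0,0,0],[0,0,0,0],[0,0,0,0],[0,0,0,0],[0,0,0,0]]'
python3 -c "from h import *;state()"
```

```text
clock: 16.7
tool_pos: [0.5399, 0.2939, 0.0132]
tcp_rot: [0.475, 0.525, -0.524, -0.474]
ft_force: [1.2, 0.2, -0.3]
width: 0.0195
clock: 17.5
tool_pos: [0.5394, 0.2936, 0.0111]
tcp_rot: [0.474, 0.524, -0.524, -0.474]
ft_force: [0.9, -0.1, -0.9]
width: 0.0194
t 17.5 tcp [539.4 293.6  11.1] jaw yaw 95.74 -> across-axis 5.74 down [-0.  0. -1.] F [ 0.9 -0.1 -0.9] w 19.4 j6 -1.25
```

```bash
python3 -m creep '[[0,0,-0.0005,0],[0,0,0,0],[0,0,0,0],[0,0,0,0],[0,0,0,0],[0,0,0,0],[0,0,0,0],[0,0,0,0]]'
python3 -m creep '[[0,0,0,0],[0,0,0,0],[0,0,0,0],[0,0,0,0],[0,0,0.01,0],[0,0,0.03,0],[0,0,0.045,0],[0,0,0.045,0]]' -1
python3 -m creep '[[0.0076,-0.04,0.015,0.026],[0.0076,-0.04,0.015,0.026],[0.0076,-0.04,0.015,0.026],[0.0076,-0.04,0.015,0.026],[0.0076,-0.04,0.015,0.026],[0,0,0,0],[0,0,0,0],[0,0,0,0]]'
python3 - <<'E'
from h import *
s=state();m=camera_model("wrist");im=camera("wrist");cv2.imwrite("pics/w5.png",im[:,:,::-1])
for n,z in (("mat_blue",.008),("mat_red",.008),("screwdriver",.022),("spanner",.02)):
    for r in find("wrist",n,z,m=m): print(n,*r)
E
```

```text
clock: 18.3
tool_pos: [0.5394, 0.2936, 0.0111]
tcp_rot: [0.474, 0.524, -0.524, -0.474]
ft_force: [-1.7, -1.0, 4.8]
width: 0.0198
clock: 19.1
tool_pos: [0.539, 0.2934, 0.1426]
tcp_rot: [-0.474, -0.524, 0.525, 0.474]
ft_force: [0.3, 0.8, 0.7]
width: 0.0789
clock: 19.9
tool_pos: [0.5769, 0.0944, 0.2154]
tcp_rot: [-0.439, -0.554, 0.554, 0.439]
ft_force: [0.2, 0.3, 0.3]
width: 0.0934
t 19.9 tcp [576.9  94.4 215.4] jaw yaw 103.21 -> across-axis 13.21 down [-0.001  0.    -1.   ] F [0.2 0.3 0.3] w 93.4 j6 -1.72
mat_blue 0.69 [529.4 292. ] [201.5 105.3] 5.7 [521.4 286.8]
mat_red 0.58 [605.7 103.3] [191.5 100.7] 13.1 [604.6 104. ]
screwdriver 0.63 [605.3  99.8] [169.8  29. ] 12.7 [580.1  93.6]
spanner 0.91 [530.  287.3] [171.1  47.2] 8.4 [535.1 290.3]
```

View pics/w5.png

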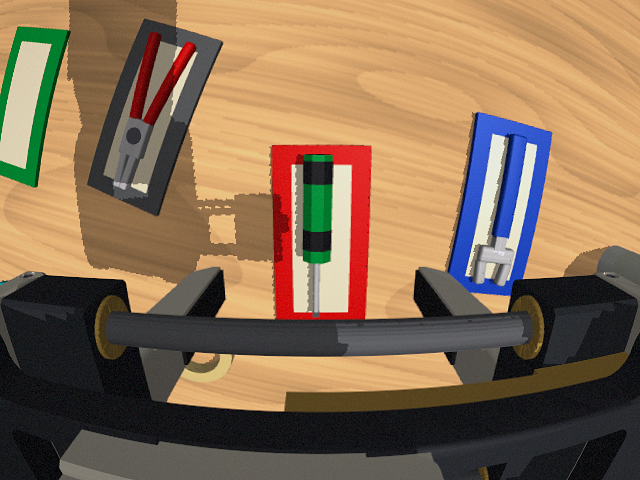

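The spanner lies centred on the blue mat at (500,205). The screwdriver's handle runs from (318,154) to (317,262) on the red mat, with its blade tip at (316,317).

```bash
python3 - <<'E'
from h import *
m=camera_model("wrist");c=-m["R"].T@m["t"];print(c)
for z in(.022,.03,.036):
  P=plane("wrist",[(318,154.5),(317,262),(316.5,317)],z,m)*1000
  print(z,P[:,:2].round(1).tolist(),np.linalg.norm(P[1]-P[0]),np.linalg.norm(P[2]-P[0]))
  d=P[1]-P[0];print(np.degrees(np.arctan2(d[1],d[0])))
P=plane("wrist",[(272,146),(371.5,146),(366,319),(279,318)],.008,m)*1000
print(P.round(1),P.mean(0));d=P[2]+P[3]-P[1]-P[0];print(np.linalg.norm(d)/2,np.degrees(np.arctan2(d[1],d[0])))
E
```

```text
[0.51414468 0.07947787 0.38182067]
0.022 [[523.3, 81.0], [628.6, 104.7], [689.5, 118.3]] 107.98199062809131 170.34765354261413
12.65724677166533
0.03 [[523.1, 81.0], [626.1, 104.1], [685.6, 117.4]] 105.58119489819038 166.56026347094627
12.657246771665328
0.036 [[522.9, 80.9], [624.2, 103.7], [682.7, 116.8]] 103.78059810076456 163.71972091719533
12.657246771665335
[[525.4  34.1   8. ]
 [502.4 131.2   8. ]
 [686.6 174.7   8. ]
 [707.5  79.3   8. ]] [605.48765213 104.81450113   8.        ]
188.42917930269314 13.594777036007473
```

```bash
python3 -m creep '[[0.009,0.001,-0.04,-0.009],[0,0,-0.045,0],[0,0,-0.045,0],[0,0,-0.045,0],[0,0,-0.02,0],[0,0,-0.008,0],[0,0,0,0],[0,0,0,0]]'
python3 -m creep '[[0,0,0,0],[0,0,0,0],[0,0,0,0],[0,0,0,0],[0,0,0,0],[0,0,0,0],[0,0,0,0],[0,0,0,0]]' 1 35
python3 -c "from h import *;state()"
python3 -m creep '[[0,0,0,0],[0,0,0,0],[0,0,0,0],[0,0,0,0],[0,0,0.01,0],[0,0,0.02,0],[0,0,0.03,0],[0,0,0.04,0]]'
python3 -c "from h import *;state()"
```

```text
clock: 20.95
tool_pos: [0.5872, 0.0948, 0.0139]
tcp_rot: [0.442, 0.553, -0.552, -0.441]
ft_force: [0.3, 0.2, 0.8]
width: 0.0929
clock: 21.75
tool_pos: [0.5863, 0.0946, 0.0126]
tcp_rot: [-0.442, -0.552, 0.552, 0.442]
ft_force: [-0.3, -0.4, -0.5]
width: 0.0337
t 21.75 tcp [586.3  94.6  12.6] jaw yaw 102.67 -> across-axis 12.67 down [-0. -0. -1.] F [-0.3 -0.4 -0.5] w 33.7 j6 -1.71
clock: 22.55
tool_pos: [0.5854, 0.0945, 0.1131]
tcp_rot: [-0.441, -0.551, 0.553, 0.442]
ft_force: [0.2, 1.6, -1.2]
width: 0.0275
t 22.55 tcp [585.4  94.5 113.1] jaw yaw 102.67 -> across-axis 12.67 down [-0.003 -0.    -1.   ] F [ 0.2  1.6 -1.2] w 27.5 j6 -1.71
```

```bash
python3 -m creep '[[-0.0075,-0.0362,0.005,-0.027],[-0.0075,-0.0362,0.005,-0.027],[-0.0075,-0.0362,0.005,-0.027],[-0.0075,-0.0362,0.005,-0.027],[-0.0075,-0.0362,0.005,-0.027],[-0.0075,-0.0362,0.005,-0.027],[-0.0075,-0.0362,0.005,-0.027],[-0.0075,-0.0362,0.005,-0.027]]'
python3 -m creep '[[-0.0075,-0.0362,0.005,-0.027],[-0.0075,-0.0362,0.005,-0.027],[-0.0075,-0.0362,0,-0.027],[0,0,0,0],[0,0,0,0],[0,0,0,0],[0,0,0,0],[0,0,0,0]]'
python3 - <<'E'
from h import *
s=state();m=camera_model("wrist");im=camera("wrist");cv2.imwrite("pics/w6.png",im[:,:,::-1])
for n,z in (("mat_green",.008),("mat_red",.008),("screwdriver",.0085+s["tool_pos"][2])):
    for r in find("wrist",n,z,m=m): print(n,*r)
E
```

```text
clock: 23.35
tool_pos: [0.5258, -0.1964, 0.1535]
tcp_rot: [0.499, 0.501, -0.501, -0.499]
ft_force: [1.0, 0.8, -2.1]
width: 0.0275
clock: 24.15
tool_pos: [0.5042, -0.3028, 0.1628]
tcp_rot: [-0.518, -0.481, 0.481, 0.518]
ft_force: [0.2, 0.1, -1.2]
width: 0.0275
t 24.15 tcp [ 504.2 -302.8  162.8] jaw yaw 85.73 -> across-axis -4.27 down [ 0.  0. -1.] F [ 0.2  0.1 -1.2] w 27.5 j6 -2.12
mat_green 0.94 [ 486.6 -303.5] [127.6 100.4] -3.7 [ 474.7 -305.8]
mat_red 0.77 [568.2  61.5] [107.5  51.4] 12.7 [558.2  60.4]
screwdriver 0.62 [ 501.4 -302.5] [125.   31.1] -4.9 [ 484.2 -300.8]
```

View pics/w6.png

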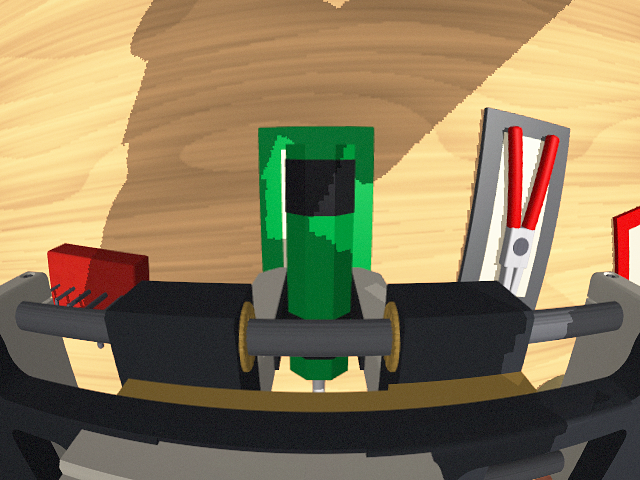

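The screwdriver is held over the green mat and the mat's rear edge is at (317,128). The hex-key stand at (100,275) is clear of the gripper.

```bash
python3 -m creep '[[-0.001,-0.0015,-0.04,0],[0,0,-0.045,0],[0,0,-0.035,0],[0,0,-0.015,0],[0,0,-0.007,0],[0,0,-0.005,0],[0,0,-0.002,0],[0,0,0,0]]'
python3 -m creep '[[0,0,-0.0005,0],[0,0,-0.0005,0],[0,0,-0.0005,0],[0,0,0,0],[0,0,0,0],[0,0,0,0],[0,0,0,0],[0,0,0,0]]'
python3 -c "from h import *;state()"
```

```text
clock: 25.15
tool_pos: [0.5034, -0.3055, 0.0146]
tcp_rot: [0.519, 0.481, -0.481, -0.518]
ft_force: [0.3, 0.5, -2.4]
width: 0.0275
clock: 25.95
tool_pos: [0.5031, -0.3052, 0.0126]
tcp_rot: [0.519, 0.481, -0.481, -0.518]
ft_force: [-1.1, 0.2, 5.5]
width: 0.0277
t 25.95 tcp [ 503.1 -305.2   12.6] jaw yaw 85.66 -> across-axis -4.34 down [ 0. -0. -1.] F [-1.1  0.2  5.5] w 27.7 j6 -2.12
```

```bash
python3 -m creep '[[0,0,0,0],[0,0,0,0],[0,0,0,0],[0,0,0,0],[0,0,0.01,0],[0,0,0.03,0],[0,0,0.045,0],[0,0,0.045,0]]' -1
python3 -m creep '[[0.0079,0.0383,0.015,-0.018],[0.0079,0.0383,0.015,-0.018],[0.0079,0.0383,0.015,-0.018],[0.0079,0.0383,0.015,-0.018],[0.0079,0.0383,0.015,-0.018],[0,0,0,0],[0,0,0,0],[0,0,0,0]]'
python3 - <<'E'
from h import *
s=state();m=camera_model("wrist");im=camera("wrist");cv2.imwrite("pics/w7.png",im[:,:,::-1])
for n,z in (("mat_green",.008),("mat_red",.008),("mat_spare",.008),("screwdriver",.022),("pliers",.022)):
    for r in find("wrist",n,z,m=m): print(n,*r)
E
```

```text
clock: 26.75
tool_pos: [0.5025, -0.3049, 0.144]
tcp_rot: [-0.518, -0.481, 0.481, 0.519]
ft_force: [0.2, -1.4, 0.9]
width: 0.087
clock: 27.55
tool_pos: [0.542, -0.1143, 0.217]
tcp_rot: [-0.54, -0.457, 0.457, 0.54]
ft_force: [-0.1, -0.2, -0.6]
width: 0.093
t 27.55 tcp [ 542.  -114.3  217. ] jaw yaw 80.48 -> across-axis -9.52 down [-0.001 -0.    -1.   ] F [-0.1 -0.2 -0.6] w 93.0 j6 -1.7
mat_green 0.94 [ 522.5 -304.5] [200.3 103.1] -4.3 [ 516.7 -299.9]
mat_red 0.91 [603.5 102.1] [189.  104.3] 13.4 [590.   96.1]
mat_spare 0.65 [ 516.1 -109.3] [199.5 101.2] -9.5 [ 514.1 -109. ]
screwdriver 0.86 [ 521.7 -306.6] [170.7  36.3] -4.3 [ 500.1 -304.7]
pliers 0.86 [ 514.7 -108. ] [168.1  53.8] -9.5 [ 511.  -107.5]
```

View pics/w7.png

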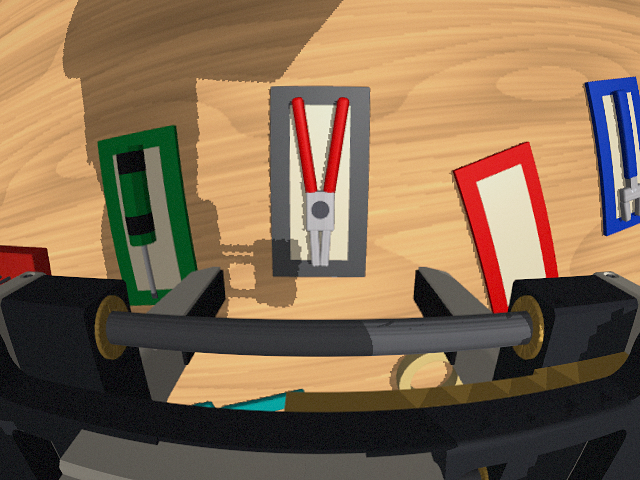

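The screwdriver lies centred on the green mat at (145,215), the pliers are on the grey mat at (320,180) and the red mat at (510,225) is empty.

```bash
python3 -m creep '[[0,0.001,-0.04,0],[0,0,-0.045,0],[0,0,-0.045,0],[0,0,-0.045,0],[0,0,-0.02,0],[0,0,-0.01,0],[0,0,0,0],[0,0,0,0]]'
python3 -m creep '[[0,0,0,0],[0,0,0,0],[0,0,0,0],[0,0,0,0],[0,0,0,0],[0,0,0,0],[0,0,0,0],[0,0,0,0]]' 1 35
python3 -c "from h import *;state()"
python3 -m creep '[[0,0,0,0],[0,0,0,0],[0,0,0,0],[0,0,0,0],[0,0,0.01,0],[0,0,0.02,0],[0,0,0.03,0],[0,0,0.04,0]]'
python3 -c "from h import *;state()"
```

```text
clock: 28.65
tool_pos: [0.5431, -0.1129, 0.0132]
tcp_rot: [0.54, 0.457, -0.457, -0.539]
ft_force: [0.2, -0.5, 0.8]
width: 0.093
clock: 29.45
tool_pos: [0.5423, -0.1126, 0.0121]
tcp_rot: [-0.54, -0.457, 0.457, 0.54]
ft_force: [0.4, -0.0, 0.9]
width: 0.0336
t 29.45 tcp [ 542.3 -112.6   12.1] jaw yaw 80.5 -> across-axis -9.5 down [-0.  0. -1.] F [ 0.4 -0.   0.9] w 33.6 j6 -1.69
clock: 30.25
tool_pos: [0.5414, -0.1123, 0.1127]
tcp_rot: [-0.539, -0.456, 0.457, 0.54]
ft_force: [0.8, 0.0, -2.0]
width: 0.0278
t 30.25 tcp [ 541.4 -112.3  112.7] jaw yaw 80.5 -> across-axis -9.5 down [-0.003  0.001 -1.   ] F [ 0.8  0.  -2. ] w 27.8 j6 -1.69
```

```bash
python3 -m creep '[[0.0117,0.0279,0.006,0.049],[0.0117,0.0279,0.006,0.049],[0.0117,0.0279,0.006,0.049],[0.0117,0.0279,0.006,0.049],[0.0117,0.0279,0.006,0.049],[0.0117,0.0279,0.006,0.049],[0.0117,0.0279,0.006,0.049],[0.0117,0.0279,0.006,0.048]]'
python3 -m creep '[[0,0,0,0],[0,0,0,0],[0,0,0,0],[0,0,0,0],[0,0,0,0],[0,0,0,0],[0,0,0,0],[0,0,0,0]]'
python3 - <<'E'
from h import *
s=state();m=camera_model("wrist");im=camera("wrist");cv2.imwrite("pics/w8.png",im[:,:,::-1])
for n,z in (("mat_red",.008),("pliers",s["tool_pos"][2]+.01),("mat_blue",.008)):
    for r in find("wrist",n,z,m=m): print(n,*r)
E
```

```text
clock: 31.05
tool_pos: [0.6361, 0.1119, 0.161]
tcp_rot: [-0.44, -0.553, 0.554, 0.44]
ft_force: [-0.7, -1.3, -1.8]
width: 0.0272
clock: 31.85
tool_pos: [0.6359, 0.1105, 0.1601]
tcp_rot: [-0.441, -0.553, 0.553, 0.441]
ft_force: [0.2, 0.1, -2.1]
width: 0.0276
t 31.85 tcp [635.9 110.5 160.1] jaw yaw 102.9 -> across-axis 12.9 down [-0. -0. -1.] F [ 0.2  0.1 -2.1] w 27.6 j6 -1.7
mat_red 0.67 [597.3 101.7] [175.2 101. ] 12.9 [592.7 100.6]
pliers 0.77 [609.3 104.1] [168.2  54.4] 12.8 [594.5 100.9]
mat_blue 0.77 [529.3 291.9] [200.5 104.9] 6.0 [528.7 285.5]
```

View pics/w8.png

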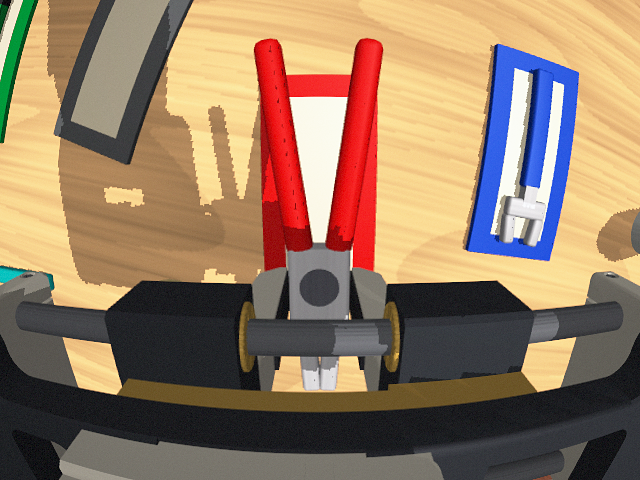

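The pliers sit directly over the red mat, whose rear edge is at (320,77), and their yaw matches it. Lowering them now.

```bash
python3 -m creep '[[0,0,-0.04,0],[0,0,-0.045,0],[0,0,-0.035,0],[0,0,-0.013,0],[0,0,-0.007,0],[0,0,-0.005,0],[0,0,-0.002,0],[0,0,0,0]]'
python3 -m creep '[[0,0,-0.0005,0],[0,0,-0.0005,0],[0,0,0,0],[0,0,0,0],[0,0,0,0],[0,0,0,0],[0,0,0,0],[0,0,0,0]]'
python3 -c "from h import *;state()"
```

```text
clock: 32.85
tool_pos: [0.6366, 0.1107, 0.0142]
tcp_rot: [0.441, 0.553, -0.553, -0.44]
ft_force: [0.5, -0.5, -2.9]
width: 0.0277
clock: 33.65
tool_pos: [0.636, 0.1106, 0.0121]
tcp_rot: [0.441, 0.553, -0.553, -0.441]
ft_force: [-0.2, 0.3, -1.6]
width: 0.0274
t 33.65 tcp [636.  110.6  12.1] jaw yaw 102.9 -> across-axis 12.9 down [ 0. -0. -1.] F [-0.2  0.3 -1.6] w 27.4 j6 -1.7
```

```bash
python3 -m creep '[[0,0,-0.0005,0],[0,0,-0.0003,0],[0,0,0,0],[0,0,0,0],[0,0,0,0],[0,0,0,0],[0,0,0,0],[0,0,0,0]]'
python3 -m creep '[[0,0,0,0],[0,0,0,0],[0,0,0,0],[0,0,0,0],[0,0,0.01,0],[0,0,0.03,0],[0,0,0.045,0],[0,0,0.045,0]]' -1
python3 -m creep '[[-0.03,-0.005,0.02,0],[-0.04,-0.005,0.02,0],[-0.04,-0.005,0.02,0],[-0.04,-0.005,0.02,0],[-0.04,-0.005,0,0],[-0.04,-0.005,0,0],[-0.04,-0.005,0,0],[-0.03,0,0,0]]'
python3 -m creep '[[0,0,0,0],[0,0,0,0],[0,0,0,0],[0,0,0,0],[0,0,0,0],[0,0,0,0],[0,0,0,0],[0,0,0,0]]'
python3 - <<'E'
from h import *
state()
for cam in("top","scene"):
    im=camera(cam);cv2.imwrite(f"pics/{cam}9.png",im[:,:,::-1])
    for n,z in (("mat_green",.008),("mat_red",.008),("mat_blue",.008),("mat_spare",.008),("screwdriver",.022),("pliers",.02),("spanner",.018),("spray_can",0),("tape_roll",.022),("hexkey_stand",.035)):
        for r in find(cam,n,z)[:2]: print(cam,n,*r)
E
```

```text
clock: 34.45
tool_pos: [0.636, 0.1106, 0.0121]
tcp_rot: [0.441, 0.553, -0.553, -0.441]
ft_force: [-2.9, 0.2, 7.1]
width: 0.0276
clock: 35.25
tool_pos: [0.6356, 0.1105, 0.1433]
tcp_rot: [-0.441, -0.553, 0.553, 0.441]
ft_force: [0.6, -0.6, 0.4]
width: 0.0871
clock: 36.05
tool_pos: [0.3338, 0.0752, 0.2217]
tcp_rot: [0.441, 0.553, -0.553, -0.441]
ft_force: [1.0, -0.5, 0.4]
width: 0.0928
clock: 36.85
tool_pos: [0.336, 0.0756, 0.2213]
tcp_rot: [-0.441, -0.553, 0.553, 0.441]
ft_force: [-0.4, -0.6, -0.6]
width: 0.0931
t 36.85 tcp [336.   75.6 221.3] jaw yaw 102.91 -> across-axis 12.91 down [-0. -0. -1.] F [-0.4 -0.6 -0.6] w 93.1 j6 -1.71
top mat_green 0.8 [ 518.  -306.7] [201.7 104. ] -4.1 [ 522.2 -304.7]
top mat_red 0.69 [606.2 104. ] [199.1 100.2] 13.2 [607.2 104.6]
top mat_blue 0.58 [526.8 291.8] [201.9 101.6] 5.9 [524.3 290.5]
top mat_spare 0.83 [ 513.4 -109.4] [202.2 101.2] -9.8 [ 512.9 -109.1]
top screwdriver 0.6 [ 517.  -302.6] [166.8  36.6] 0.0 [ 494.6 -305.2]
top screwdriver 0.47 [ 519.  -301.6] [197.8 101. ] -5.4 [ 523.7 -300.9]
top pliers 0.75 [604.9  94.3] [166.5  53.1] 5.6 [602.
[... 538 characters left out ...]
9.5 108.2]
scene mat_blue 0.84 [530.4 294.2] [204.4 100.4] 5.8 [535.5 295. ]
scene mat_spare 0.73 [ 517.3 -105.7] [211.7 106.5] -11.3 [ 522.4 -106.4]
scene screwdriver 0.86 [ 489.6 -301.9] [125.7  33.7] -3.0 [ 490.2 -302. ]
scene pliers 0.84 [611.4 106.2] [176.   52.2] 13.8 [612.1 106. ]
scene spanner 0.92 [ 792.4 -245.6] [168.   47.4] -82.6 [ 791.6 -251.8]
scene spanner 0.72 [530.4 290.8] [171.8  43.5] 8.4 [542.5 294.9]
scene spray_can 0.63 [478.3 533.8] [217.7  64.7] -22.1 [485.6 532.4]
scene spray_can 0.39 [515.1 289.4] [173.4  44.2] 8.4 [524.9 295. ]
scene tape_roll 0.8 [775.  -6.] [101.1  86.9] 18.2 [774.6  -5.6]
scene hexkey_stand 0.56 [ 562.9 -522.2] [145.5  89.5] 78.3 [ 564.1 -520.3]
```

View pics/top9.png

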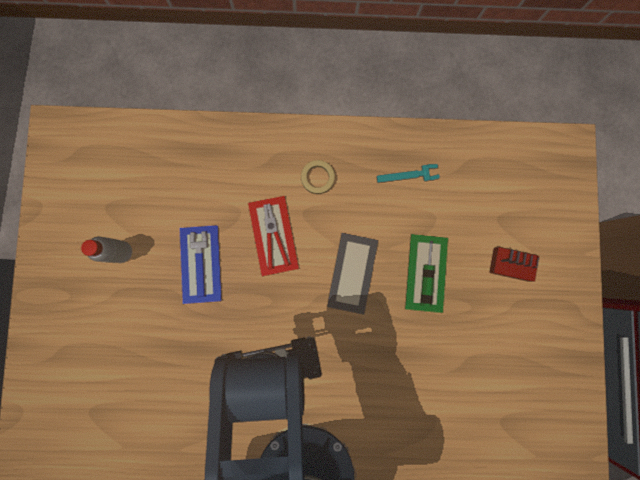

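View pics/scene9.png

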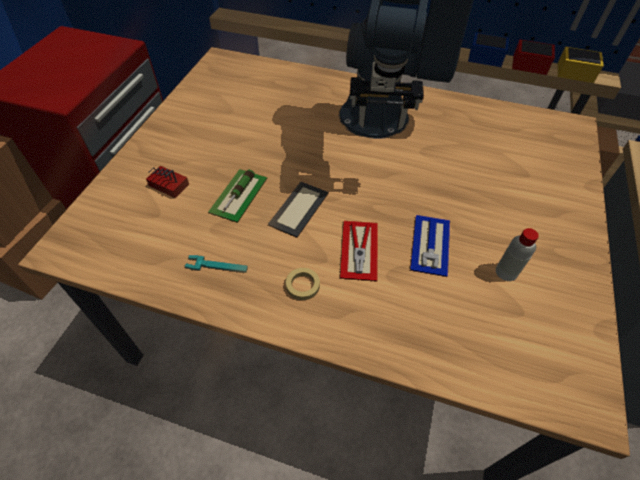

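Both views show the spanner on blue at (200,265), the pliers on red at (273,236), the screwdriver on green at (427,273) and the grey mat empty at (353,273). The bystanders are at the same pixels as at the start.

```bash
python3 -c "from station import hand_in;print(hand_in())"
```

```text
the job is handed in; nothing more can be done
None
```

The tools are swapped and the job is handed in, at about 37 s on the robot's clock. Each tool was lowered to contact before release, and the set-down readings were about 5–7 N. The moves were, in order:
1. Pliers parked on the grey mat.
2. Spanner from green to blue.
3. Screwdriver from red to green.
4. Pliers from grey to red.

**Last checks:** In the final top and scene pictures each tool lies lengthways and centred on its own mat, and the grey mat is empty. By my estimates they are within about 2–3 mm and 1° of true. The spray can, tape roll, hex-key stand and turquoise look-alike sit where they did at the start, and the gripper was open and clear of everything.

**What disagreed:**
- **Camera offset:** The two fixed cameras differ from each other by about 4–5 mm in x. I placed by averages confirmed with the wrist camera.
- **Yaw readings:** A few final readings were off, such as 5.6° for the pliers and 0° for the screwdriver from the top camera. Box fits on irregular outlines cause this. The gripper's yaw at release matched the mats to about 0.1°.

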